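Lock the truing gauge post over the wheel rim

TASK

Set up the truing gauge: take the gauge post out of the wooden tool block, lower its T-foot into the slot of the blue base with the feeler arm pointing away from the robot, press it down gently against the spring, turn it a quarter turn clockwise (seen from above) so that the feeler swings in over the wheel's rim, and let it spring up into its lock and stand there by itself. Work gently by feel (20 N of push, pull or twist is plenty and far more will spoil it), keep it off the wheel and leave the tape roll, the spanner and the loose nut where they lie.

Things in the scene. Friction and masses are not known exactly. Their poses are not given: they have to be found in the camera images.
- post_grip (a point): centre of the black square grip (22 x 22 mm, 34 mm tall, flats along its x and y) at the top of the upright gauge post (168 mm tall, 0.25 kg). On the post's axis, 147 mm above the underside of the T-foot. z: up the post; x: the way the arm points. 35 mm below this point is the top of a clamp block 28 x 20 mm, with a thumb screw reaching 27 mm along -x
- t_foot (a point): centre of the underside of the post's T-foot, on the post's axis; axes as post_grip. The T-head is a bar 28 mm long (along x, parallel to the feeler arm) x 10 mm wide (y) x 6 mm high, on a 9 mm shank; the collar above it (30 mm across) starts 25 mm above this point.
- feeler_tip (a point): lower end of the brass feeler pin under the end of the post's arm (6 mm rod, reaching 116 mm along the post's +x, 103 mm above the underside of the T-foot): 108 mm from the post's axis, 91 mm above the foot's underside; axes as post_grip
- gauge_post: the whole gauge post; origin = t_foot, same axes
- gauge_base: blue cast base 112 (x) x 94 (y) mm fixed to the bench, origin in the middle of its underside; x along the slot, roughly away from the robot; -y towards the wheel; z up. It carries two steel rails along y (tops 37 mm over the bench, 58 mm clear between them) and between them a sliding steel socket
- tool_block: wooden block 90 x 64 x 33 mm fixed to the bench, origin in the middle of its underside; the post stands with its T-foot in the pocket in the block's middle (32 x 14 mm, 25 mm deep, floor 8 mm over the bench), arm along the block's +x
- wheel_jig: the axle stand with the cream-tyred bicycle wheel lying on it, nearly level, lower at the far side; origin under the hub at the bench; the tyre's outer radius is 343 mm, and near the base its top is 85 to 102 mm over the bench, 65 mm or more from the base's origin
- spanner: open-ended spanner 173 mm long lying on the bench, origin under its middle
- slot_nominal (a point): 34 mm above the base's origin, at the height of the socket's flat top (57 x 64 mm); base's axes. The socket has a slot 32 mm (x) x 13 mm (y) in its middle. The slide was left where last used: the slot's centre lies 0 to 9 mm from this point along +y or -y (never along x), is not measured, and takes some 14 N to shift
- lock_height (a point): 11 mm below slot_nominal: where the foot's underside stands when locked. A spring plunger fills the slot from 4 mm below the socket's top: 4 N there, 0.9 N more per mm, hard bottom at 17 mm. The foot can turn when its underside is over 14 mm below the top (13 N); 15 to 16 is right
- lock_groove (a point): same point as lock_height. Stops under the socket let the foot turn clockwise only and block it about 6 degrees past the quarter turn. Let go within 5 degrees of the quarter turn, the foot rises 3 mm into a cross groove along the base's y and is locked there
- tape_roll: roll of black tape, 62 mm across, 19 mm high, lying on the bench, origin under it
- track_nut: small steel flanged axle nut, 21 mm across, 7 mm high, on the bench near the wheel's near edge, origin under it

How it is judged (in metres and radians):
On the way, in this order (a step that is already met when the one before it is completed fails the run):
1. the T-foot has dropped into the slot, with the feeler arm pointing along the base's +x, away from the robot (z of t_foot in the frame of gauge_base below 0.0315 m and horizontal distance between t_foot and gauge_base below 0.013 m and angle between the x axis of t_foot and the x axis of gauge_base, either way round below 0.2 rad and x of feeler_tip in the frame of gauge_base above 0.09 m), for 0.1 s.
2. pressed down and turned, the foot is under the socket with the feeler towards the wheel (z of t_foot in the frame of gauge_base below 0.0265 m and angle between the x axis of t_foot and the y axis of gauge_base, either way round below 0.2 rad and y of feeler_tip in the frame of gauge_base below -0.09 m), for 0.05 s.
At the end, for the whole second after the job is handed in: The post stands by itself locked in the base: T-foot under the socket and sprung up into its groove (underside 21 to 25.5 mm above the base's underside), arm within 0.15 rad of square to the slot with the feeler towards the wheel, post upright within 0.09 rad, at rest, not touching the wheel (z of t_foot in the frame of gauge_base between 0.021 and 0.0255 m and horizontal distance between t_foot and gauge_base below 0.013 m and angle between the x axis of t_foot and the y axis of gauge_base, either way round below 0.15 rad and y of feeler_tip in the frame of gauge_base below -0.09 m and angle between t_foot's own z axis and vertical below 0.09 rad and linear speed of gauge_post below 0.02 m/s and contact force between gauge_post and wheel_jig below 0.2 N).
It fails at once if the contact forces between the post and the base, the spring's included, add up to more than 45 N (contact force between gauge_post and gauge_base above 45 N).
It fails at once if the post strikes the wheel (contact force between gauge_post and wheel_jig above 2 N).
It fails at once if the tape roll, spanner or axle nut is moved by more than 15 mm (distance of any of tape_roll, spanner, track_nut from where it was at the start of the episode above 0.015 m).
It also fails if it takes over 70 s, if anything falls off the work surface, if the arm or the gripper's body presses on something with over 40 N, if the wrist force passes 120 N, or if a joint passes its speed limit or range.

ROBOT

A 6-joint arm with a two-finger parallel gripper is mounted at the origin on the work surface; the furniture and walls round the work are solid. World frame = base frame: x ahead of the robot, y to its left, z up, the work surface at z = 0. Lengths are in mm, angles in rad, forces in N, time in s.
With the tool pointing down it reaches from about 275 to 825 mm from the base axis. Payload 4.9 kg.
Tool frame: the origin (TCP) lies between the finger pads; the fingertips stand bot.nose_length ahead of it and the grasp point (between the pads) is the TCP (bot.nose_length is the distance from the TCP to the fingertips, in mm); z points along the fingers, y is the line along which they close (so a half turn about z gives the same grasp; the last joint's range is limited). The gripper opens to 85 mm and grips with 20 to 120 N. Pads are 22 mm wide; open, the fingers measure 114 mm over their backs; the gripper's body (76 mm by 85 mm) begins 54 mm behind the grasp point. The pads swing forward as they close: fully open they stand 13 mm farther back than shut.
Start: joints at [1.043, 0.326, -0.193, 1.052, 0, 1.437], TCP at [211.031, 507.922, 250.281] pointing down, gripper open.
Joint ranges: [-2.65, 2.65], [-0.97, 1.79], [-1.3, 1.35], [-1.93, 2.1], [-1.47, 1.37], [-3.14, 3.14]. Speed limits (rad/s): [2.57, 2.57, 3.14, 3.14, 3.14, 3.14].

INTERFACE

Orientations are given as [roll, pitch, yaw] about the fixed x, y, z axes, in that order (R = Rz(yaw) Ry(pitch) Rx(roll)).
In Python, from rig import bot gives the robot as it stands.
- The arm moves only by the shell command python3 -m crank 'ROWS' [FORCE]. ROWS is text: rows parted by semicolons, each of 7 numbers parted by spaces: the shift along the world's x, y, z in cm, then the turn, a rotation vector about the world's x, y, z in rad, then the gripper's target within -1 to 1 (shut at 1, half-way at 0, fully open at -1). A call has exactly 10 rows; each row shifts and turns the commanded pose from where the row before left it; what a row does not reach is not made up. A row lasts 1/10 s, in which the tool goes at most 50 mm and 8.59 degrees, less where a joint would pass 70% of its speed; a pose out of reach is approached as far as the arm can. A call with a gripper value outside its range is refused whole. The fingers move at their own pace and stop on an object; FORCE is the grip in N (left out, the last holds). Time passes only in rows, so rows that do not move let the fingers close, or fill a call up. It gives the time, the measured TCP pose, the force, the opening and the grip force at its end, in the units of the state.
- bot.get_state(): the state, without advancing time (a new reading comes with each control period).
- bot.read_camera(name): name is "scene" or "side" or "wrist"; returns a dict with "pixels" (384x512x3 uint8, blue, green, red), "z_map" (384x512 float32, mm along the optical axis (not along the pixel's ray), 0 where there is no reading), "mtx" (3x3 intrinsics, pixels), "distortion" ([k1, k2, p1, p2, k3] as OpenCV has them; the pictures are not rectified), "cam_to_world" (4x4, takes a point from camera to world coordinates); the wrist camera has in their place "tool_from_camera" (4x4, takes a point from camera to tool coordinates, whose origin is the TCP and whose axes are the flange's). Camera axes: x right, y up, looking along -z (the intrinsics and any distortion apply to the point x, -y, -z); pixel columns grow to the right and rows downward; lengths in mm; the calibration is good to about 2 mm. A picture is of the moment at which its call begins: read the wrist's pose just before it.
- bot.hand_in(): hands the job in; it is judged then, once.
The state is a dict: "clock": time; "q": joint angles; "joint_velocities": joint speeds; "joint_efforts": joint torques, N m; "tool_pos": TCP position; "tool_rot": TCP orientation; "wrist_force": force on the tool from outside, world axes, zero at the start; "wrist_torque": the same for the moment, N m; "gripper_width": opening from 0.0 (shut) to 1.0 (fully open); "gripper_force": force on a finger pad.
Only numpy, scipy, OpenCV 4.12 (cv2) and the standard library are available. Lean on these libraries where they do the work, as an engineer would, in place of code of your own. Each camera call takes 0.05 s, during which the arm holds its last target. There are 200 camera calls.

## Working session

There is one attempt and no reset: what is moved stays moved. The work goes in short steps, Python scripts to look and compute and a shell command to move; the robot and the scene stay as the last step left them, time stands still between calls to the robot, and variables do not carry over. Pictures are saved under pics/ and viewed, at most 10 in all, crops included, and the job is handed in when it is done.

```bash
ls; mkdir -p pics
python3 - <<'E'
from rig import bot
import cv2,pickle
print(bot.get_state(), bot.nose_length)
for n in("scene","side"):
    d=bot.read_camera(n); pickle.dump(d,open(n+'.pkl','wb')); cv2.imwrite(f'pics/{n}0.png',d['pixels'])
    print(n,d['mtx'],d['distortion'],d['cam_to_world'])
E
```

```text
pics
{'clock': 0.0, 'q': array([ 1.04281555e+00,  3.26937818e-01, -1.93579824e-01,  1.05199262e+00,
       -2.24472021e-05,  1.43657907e+00]), 'joint_velocities': array([ 3.77431560e-05, -1.22274330e-03,  1.61664363e-03,  1.27810921e-03,
       -5.96755164e-04,  9.53889547e-04]), 'joint_efforts': array([-1.87549209e-03, -4.43398297e+01,  2.62438917e+01,  1.55202410e-02,
       -3.07289765e-04,  2.67422837e-05]), 'tool_pos': array([210.74402332, 507.43314141, 249.50664464]), 'tool_rot': array([-3.13989113e+00, -2.07103722e-04,  2.74782898e+00]), 'wrist_force': array([-0.61343573, -0.48856217, -0.08486981]), 'wrist_torque': array([-0.00719296, -0.02985784,  0.0362954 ]), 'gripper_force': 0.0, 'gripper_width': 1.0023697241795027} 19.0
scene [[378.5649901    0.         255.59780571]
 [  0.         378.5649901  189.19242266]
 [  0.           0.           1.        ]] [-0.09897273  0.          0.          0.          0.        ] [[-5.71197362e-01  4.37480358e-01 -6.94510266e-01 -1.41786828e+02]
 [-8.20601161e-01 -2.85149855e-01  4.95281027e-01  4.88269895e+02]
 [ 1.86362192e-02  8.52819146e-01  5.21873735e-01  5.57714812e+02]
 [ 0.00000000e+00  0.00000000e+00  0.00000000e+00  1.00000000e+00]]
side [[359.05085884   0.         257.21294154]
 [  0.         359.05085884 188.04103639]
 [  0.           0.           1.        ]] [-0.01410096  0.          0.          0.          0.        ] [[-8.96567247e-01  1.80837464e-01 -4.04308029e-01  9.44760368e+01]
 [-4.42899560e-01 -3.60546786e-01  8.20881231e-01  7.60077865e+02]
 [ 2.67411964e-03  9.15043074e-01  4.03347273e-01  4.61112490e+02]
 [ 0.00000000e+00  0.00000000e+00  0.00000000e+00  1.00000000e+00]]
```

View pics/scene0.png

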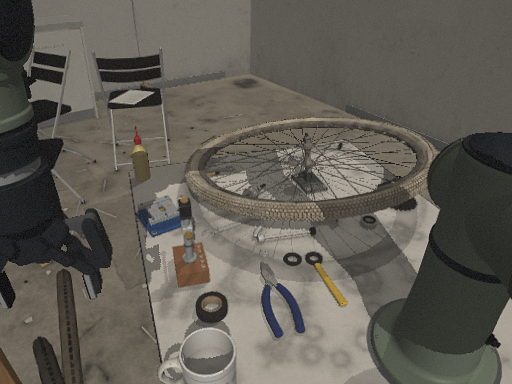

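View pics/side0.png

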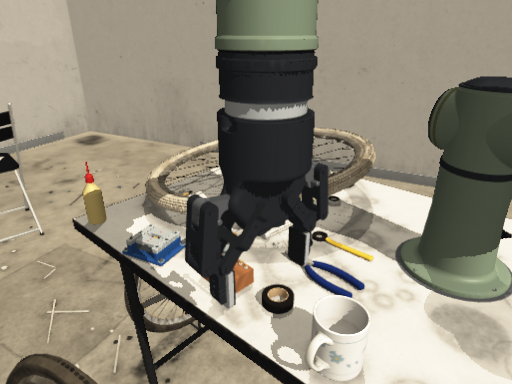

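The scene view shows the wooden block at about (191,263), with the post's black grip at about (185,205). The blue base is at (160,213), with the wheel to its right. In the side view the base is at (155,243) and the gripper hides the block.

```bash
cat > h.py <<'E'
import numpy as np,cv2
from rig import bot
from scipy.spatial.transform import Rotation as R
def T_of(d,s=None):
    if 'cam_to_world' in d: return np.array(d['cam_to_world'])
    T=np.eye(4); T[:3,:3]=R.from_euler('xyz',s['tool_rot']).as_matrix(); T[:3,3]=s['tool_pos']
    return T@np.array(d['tool_from_camera'])
def rays(d,uv):
    p=cv2.undistortPoints(np.float64(uv).reshape(-1,1,2),d['mtx'],np.float64(d['distortion'])).reshape(-1,2)
    return np.c_[p[:,0],-p[:,1],-np.ones(len(p))]
def plane(d,T,uv,z):
    r=rays(d,uv)@T[:3,:3].T; o=T[:3,3]; return o+r*((z-o[2])/r[:,2])[:,None]
def cloud(d,T):
    v,u=np.mgrid[0:384,0:512]; uv=np.c_[u.ravel(),v.ravel()]
    z=d['z_map'].ravel(); P=(rays(d,uv)*z[:,None])@T[:3,:3].T+T[:3,3]
    P[z<=0]=np.nan
    return P.reshape(384,512,3)
def top(d,P,sel): # minAreaRect of points xy
    return cv2.minAreaRect(np.float32(P[sel][:,:2]))
E
python3 - <<'E'
from h import *; import pickle
for n in('scene','side'):
    d=pickle.load(open(n+'.pkl','rb')); T=T_of(d); P=cloud(d,T); hsv=cv2.cvtColor(d['pixels'],cv2.COLOR_BGR2HSV)
    u=np.arange(512)[None]; 
    H,S,V=[hsv[...,i].astype(int) for i in range(3)]
    wood=(H<16)&(S>110)&(V>60)&(P[...,2]>15)&(P[...,2]<45)&(P[...,0]<900)
    blue=(H>95)&(H<125)&(S>120)&(P[...,2]>2)&(P[...,2]<45)&(P[...,0]>400)
    steel=(P[...,2]>30)&(P[...,2]<50)&(u<190)&(S<70)&(P[...,0]<800)&(P[...,0]>450)&(P[...,1]>150)
    for k,m in(('wood',wood),('blue',blue),('steel',steel)):
        m=cv2.morphologyEx(m.astype(np.uint8),cv2.MORPH_OPEN,np.ones((2,2)))>0
        if m.sum()>10: print(n,k,m.sum(),np.nanmean(P[m],0).round(),top(d,P,m))
    if n=='scene':
        c=d['pixels'][150:300,120:260]; cv2.imwrite('pics/c0.png',cv2.resize(c,None,fx=4,fy=4,interpolation=cv2.INTER_CUBIC))
        for vv in range(185,265,6): print(vv,[tuple(P[vv,uu].round().astype(int)) if P[vv,uu,0]==P[vv,uu,0] else None for uu in (180,185,190,195)])
E
```

```text
scene wood 751 [391. 267.  29.] ((422.37939453125, 249.42356872558594), (66.79251098632812, 123.22431945800781), 71.20881652832031)
scene blue 229 [565. 246.   9.] ((567.9909057617188, 249.15406799316406), (78.42959594726562, 32.1634521484375), 72.0182113647461)
scene steel 580 [605. 239.  34.] ((560.8265991210938, 263.69622802734375), (88.77745819091797, 299.6121826171875), 70.77230834960938)
185 [(np.int64(740), np.int64(126), np.int64(-2)), (np.int64(734), np.int64(113), np.int64(-3)), (np.int64(611), np.int64(153), np.int64(71)), (np.int64(582), np.int64(152), np.int64(86))]
191 [(np.int64(713), np.int64(139), np.int64(-3)), (np.int64(703), np.int64(128), np.int64(-2)), (np.int64(696), np.int64(117), np.int64(-2)), (np.int64(572), np.int64(159), np.int64(76))]
197 [(np.int64(508), np.int64(225), np.int64(117)), (np.int64(675), np.int64(142), np.int64(-2)), (np.int64(666), np.int64(131), np.int64(-1)), (np.int64(660), np.int64(119), np.int64(-2))]
203 [(np.int64(409), np.int64(266), np.int64(171)), (np.int64(403), np.int64(258), np.int64(171)), (np.int64(405), np.int64(248), np.in
[... 1651 characters left out ...]
64(267), np.int64(39)), (np.int64(403), np.int64(259), np.int64(40)), (np.int64(400), np.int64(250), np.int64(38))]
263 [(np.int64(407), np.int64(280), np.int64(32)), (np.int64(400), np.int64(272), np.int64(33)), (np.int64(408), np.int64(258), np.int64(20)), (np.int64(390), np.int64(255), np.int64(32))]
side wood 299 [370. 262.  28.] ((378.6448669433594, 260.1563415527344), (46.18144989013672, 32.645904541015625), 73.53939056396484)
side blue 606 [588. 261.  10.] ((606.3495483398438, 243.24923706054688), (103.522216796875, 87.52625274658203), 1.5442157983779907)
side steel 738 [606. 241.  35.] ((644.2225341796875, 233.9246826171875), (66.3860092163086, 173.39410400390625), 47.25407409667969)
```

View pics/c0.png

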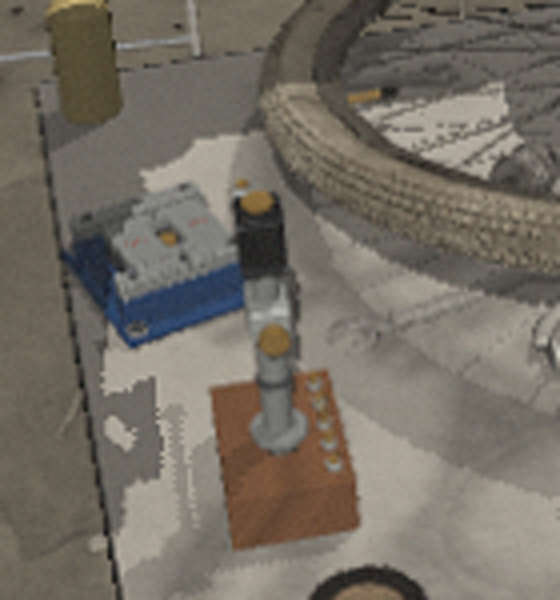

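Post at about (404,260), arm pointing away from the robot. Base centre at about (606,242). Next I take a wrist view from above.

```bash
python3 -m crank '2.3 -2.5 1 0 0 0 -1;2.3 -2.5 1 0 0 0 -1;2.3 -2.5 1 0 0 0 -1;2.3 -2.5 1 0 0 0 -1;2.3 -2.5 1 0 0 0 -1;2.3 -2.5 1 0 0 0 -1;2.3 -2.5 1 0 0 0 -1;2.3 -2.5 1 0 0 0 -1;2.3 -2.5 1 0 0 0 -1;2.3 -2.5 1 0 0 0 -1'
python3 - <<'E'
from h import *; import pickle
s=bot.get_state(); d=bot.read_camera('wrist'); pickle.dump((d,s),open('w1.pkl','wb')); cv2.imwrite('pics/w1.png',d['pixels'])
print(s['tool_pos'],s['tool_rot'],d['tool_from_camera'],d['mtx'],s['q'])
E
```

```text
clock: 1.1
tool_pos: [441.6, 256.7, 350.4]
tool_rot: [-3.141, -0.001, 2.748]
wrist_force: [-0.3, 0.1, 0.2]
gripper_width: 1.0
gripper_force: 0.0
[441.5780958  256.67293311 350.36407675] [-3.14115005e+00 -5.54306966e-04  2.74769231e+00] [[-9.46862821e-04  9.65345437e-01  2.60973737e-01  6.58809240e+01]
 [ 9.99999537e-01  8.69088720e-04  4.13419195e-04 -5.72452610e-01]
 [ 1.72283002e-04  2.60974008e-01 -9.65345812e-01 -1.23200839e+02]
 [ 0.00000000e+00  0.00000000e+00  0.00000000e+00  1.00000000e+00]] [[281.11693285   0.         250.875027  ]
 [  0.         281.11693285 189.32418483]
 [  0.           0.           1.        ]] [ 3.81884169e-01  2.05641822e-01 -9.93893710e-02  1.26647078e+00
  7.22077584e-05  7.75784360e-01]
```

View pics/w1.png

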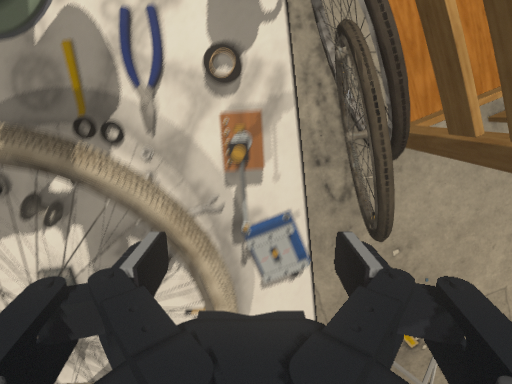

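The wrist view shows the block at (243,140) with the brass grip top at (239,155). The feeler arm runs down to about (238,238). The base is at (277,249) with its slot at about (277,254).

Run:
```python
from h import *; import pickle
d,s=pickle.load(open('w1.pkl','rb')); T=T_of(d,s); P=cloud(d,T); im=d['pixels']
c=im[100:300,200:330]; cv2.imwrite('pics/w1c.png',cv2.resize(c,None,fx=4,fy=3,interpolation=cv2.INTER_CUBIC)) if 0 else cv2.imwrite('pics/w1c.png',cv2.resize(c,None,fx=3,fy=3,interpolation=cv2.INTER_CUBIC))
hsv=cv2.cvtColor(im,cv2.COLOR_BGR2HSV);H,S,V=[hsv[...,i].astype(int) for i in range(3)]
v,u=np.mgrid[0:384,0:512]; Z=P[...,2]
def rect(m): 
    m=cv2.morphologyEx(m.astype(np.uint8),cv2.MORPH_OPEN,np.ones((2,2)))>0
    return m.sum(),np.nanmedian(P[m],0).round(1),cv2.minAreaRect(np.float32(P[m][:,:2]))
box=(u>205)&(u<325)
print('block',rect(box&(v<190)&(abs(Z-33)<5)))
print('grip',rect(box&(v<190)&(Z>163)))
print('arm',rect(box&(v>160)&(v<250)&(abs(Z-112)<8)))
print('rails',rect((u>235)&(u<320)&(v>205)&(v<300)&(abs(Z-36)<5)))
print('rail37',rect((u>235)&(u<320)&(v>205)&(v<300)&(abs(Z-37)<1.5)))
print('base',rect((u>235)&(u<320)&(v>205)&(v<300)&(Z>5)&(Z<45)))
slot=(u>262)&(u<292)&(v>238)&(v<270)
print('slot brass',rect(slot&(S>90)&(H<30)))
```

```text
block (np.int64(1688), array([402.1, 264.6,  32.6]), ((415.1273193359375, 254.59703063964844), (66.88714599609375, 97.69425201416016), 69.68585968017578))
grip (np.int64(437), array([411.3, 256. , 171.9]), ((420.02093505859375, 246.79473876953125), (31.40011215209961, 44.854740142822266), 70.17689514160156))
arm (np.int64(333), array([484.2, 230. , 113. ]), ((497.4779052734375, 225.78018188476562), (10.8618803024292, 137.87368774414062), 68.33458709716797))
rails (np.int64(1743), array([611.6, 235.8,  34.3]), ((625.8578491210938, 233.869384765625), (113.3622817993164, 87.57752990722656), 4.595052719116211))
rail37 (np.int64(521), array([584.9, 238.9,  36.3]), ((nan, nan), (0.0, 0.0), 0.0))
base (np.int64(2971), array([605.5, 240.8,  32.9]), ((621.1134033203125, 235.76783752441406), (135.90501403808594, 89.39978790283203), 7.606439113616943))
slot brass (np.int64(35), array([616. , 229.1,  28.5]), ((622.3244018554688, 228.63375854492188), (9.306476593017578, 23.17938995361328), 74.05484008789062))
```

View pics/w1c.png

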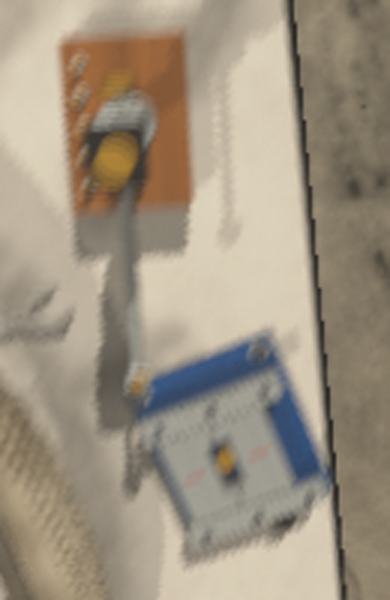

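```bash
python3 -m crank '1.4 -0.1 -2.2 0 0 0 -1;1.4 -0.1 -2.2 0 0 0 -1;1.4 -0.1 -2.2 0 0 0 -1;1.4 -0.1 -2.2 0 0 0 -1;1.4 -0.1 -2.2 0 0 0 -1;0 0 0 0 0 0 -1;0 0 0 0 0 0 -1;0 0 0 0 0 0 -1;0 0 0 0 0 0 -1;0 0 0 0 0 0 -1'
python3 - <<'E'
from h import *; import pickle
s=bot.get_state(); d=bot.read_camera('wrist'); pickle.dump((d,s),open('w2.pkl','wb')); cv2.imwrite('pics/w2.png',cv2.resize(d['pixels'][0:330,130:400],None,fx=1.8,fy=1.8,interpolation=cv2.INTER_CUBIC))
print(s['tool_pos'])
E
```

```text
clock: 2.15
tool_pos: [511.1, 253.3, 241.4]
tool_rot: [3.14, 0.001, 2.748]
wrist_force: [0.4, -0.3, -0.1]
gripper_width: 1.0
gripper_force: 0.0
[511.08178528 253.25441679 241.40555021]
```

View pics/w2.png

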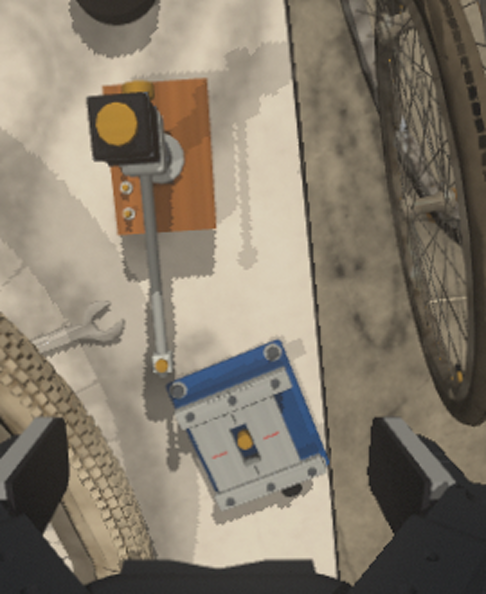

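The closer view (crop scaled 1.8x) shows the grip's knob at (116,124) and the feeler tip at (162,362). The slot is at (246,443) between the rails, and the spanner is at (85,325).

Run:
```python
from h import *; import pickle
d,s=pickle.load(open('w2.pkl','rb')); T=T_of(d,s); P=cloud(d,T)
f=lambda pts,z: plane(d,T,np.array(pts)/1.8+[130,0],z)[:,:2].round(1)
ang=lambda a,b: np.degrees(np.arctan2(*(b-a)[::-1])).round(1)
g=f([(88,98),(150,92),(116,124)],176); print('knob',g, )
b=f([(103,86),(207,79),(215,229),(118,236)],33); print('block',b.tolist(),b.mean(0),ang(b[1],b[2]),ang(b[0],b[3]),np.linalg.norm(b[2]-b[1]),np.linalg.norm(b[0]-b[1]))
sl=f([(231,428),(247,422),(262,457),(246,464)],34); print('slot',sl.tolist(),sl.mean(0),ang(sl[0],sl[3]),ang(sl[1],sl[2]))
r=f([(180,410),(288,370),(327,472),(222,511)],37); print('rails',r.tolist(),r.mean(0),ang(r[0],r[1]),ang(r[3],r[2]),ang(r[0],r[3]),ang(r[1],r[2]))
a=f([(146,180),(162,350)],111); print('arm',a,ang(a[0],a[1]))
t=f([(162,366)],111); print('armend',t)
Z=P[...,2]; v,u=np.mgrid[0:384,0:512]
for k,p in dict(knob=(116,124),socket=(225,470),rail=(235,398),arm=(152,250),blue=(225,372),socket2=(270,420)).items():
    q=np.array(p)/1.8+[130,0]; w=(abs(u-q[0])<3)&(abs(v-q[1])<3); print(k,np.nanmedian(P[w],0).round(1))
```

```text
knob [[399.3 250.4]
 [406.1 271. ]
 [411.  255.8]]
block [[358.5, 241.0], [379.5, 300.6], [463.8, 270.7], [443.7, 211.2]] [411.375 255.875] -19.5 -19.3 89.44551414129164 63.19145511855224
slot [[595.9, 227.8], [596.0, 240.0], [625.8, 239.9], [626.6, 227.1]] [611.075 233.7  ] -1.3 -0.2
rails [[568.2, 200.6], [569.6, 280.4], [653.9, 279.5], [654.4, 196.7]] [611.525 239.3  ] 89.0 90.3 -2.6 -0.6
arm [[426.3 250.7]
 [507.  223. ]] -18.9
armend [[515.  219.4]]
knob [410.6 255.8 175.5]
socket [625.9 210.8  33.7]
rail [575.  239.1  37.3]
arm [457.7 239.9 113.2]
blue [563.6 237.    7.6]
socket2 [601.4 255.5  33.5]
```

```bash
python3 -m crank '-2.5 0.06 0 0 0 0.014 -1;-2.5 0.06 0 0 0 0.014 -1;-2.5 0.06 0 0 0 0.014 -1;-2.5 0.07 0 0 0 0.014 -1;0 0 0 0 0 0 -1;0 0 -2 0 0 0 -1;0 0 -2 0 0 0 -1;0 0 -2 0 0 0 -1;0 0 -2 0 0 0 -1;0 0 -0.6 0 0 0 -1' 30
python3 -m crank '0 0 0 0 0 0 -1;0 0 0 0 0 0 0;0 0 0 0 0 0 0.3;0 0 0 0 0 0 0.6;0 0 0 0 0 0 0.8;0 0 0 0 0 0 1;0 0 0 0 0 0 1;0 0 0 0 0 0 1;0 0 0 0 0 0 1;0 0 0 0 0 0 1' 40
```

```text
clock: 3.2
tool_pos: [410.6, 255.0, 152.8]
tool_rot: [-3.14, -0.002, 2.803]
wrist_force: [0.0, -0.2, -0.2]
gripper_width: 1.004
gripper_force: 0.0
clock: 4.2
tool_pos: [411.5, 255.7, 154.8]
tool_rot: [3.141, 0.001, 2.804]
wrist_force: [0.0, 0.5, 4.9]
gripper_width: 0.248
gripper_force: 39.9
```

```bash
python3 -m crank '0 0 0 0 0 0 1;0 0 0.4 0 0 0 1;0 0 0.8 0 0 0 1;0 0 1 0 0 0 1;0 0 1 0 0 0 1;0 0 1 0 0 0 1;0 0 0.8 0 0 0 1;0 0 0 0 0 0 1;0 0 0 0 0 0 1;0 0 0 0 0 0 1' 60
python3 -m crank '2.5 -0.28 0 0 0 0.04 1;2.5 -0.28 0 0 0 0.04 1;2.5 -0.28 0 0 0 0.04 1;2.5 -0.28 0 0 0 0.04 1;2.5 -0.28 0 0 0 0.04 1;2.5 -0.27 0 0 0 0.04 1;2.5 -0.27 0 0 0 0.04 1;2.5 -0.27 0 0 0 0.045 1;0 0 0 0 0 0 1;0 0 0 0 0 0 1'
python3 - <<'E'
from h import *; import pickle
s=bot.get_state(); print(s['tool_pos'],s['tool_rot'],s['wrist_torque'])
for n in('scene','side','wrist'):
    d=bot.read_camera(n); pickle.dump((d,s),open(n+'3.pkl','wb'))
    cv2.imwrite(f'pics/{n}3.png',d['pixels'])
a=cv2.resize(cv2.imread('pics/side3.png')[110:290,60:260],None,fx=2.2,fy=2.2,interpolation=cv2.INTER_CUBIC)
b=cv2.resize(cv2.imread('pics/wrist3.png')[150:384,150:320],(0,0),fx=1.7,fy=1.7,interpolation=cv2.INTER_CUBIC)
h=min(a.shape[0],b.shape[0]); cv2.imwrite('pics/c3.png',np.hstack([a[:h],b[:h]]))
E
```

```text
clock: 5.2
tool_pos: [410.7, 255.3, 203.9]
tool_rot: [-3.141, -0.001, 2.804]
wrist_force: [0.4, 0.2, -2.1]
gripper_width: 0.254
gripper_force: 58.8
clock: 6.2
tool_pos: [610.5, 233.0, 203.0]
tool_rot: [-3.141, -0.002, 3.128]
wrist_force: [-0.1, -0.3, -1.3]
gripper_width: 0.252
gripper_force: 59.0
[610.5177447  233.02025594 202.96704235] [-3.14115714e+00 -2.38387227e-03  3.12789461e+00] [0.00093983 0.07282253 0.01756885]
```

View pics/c3.png

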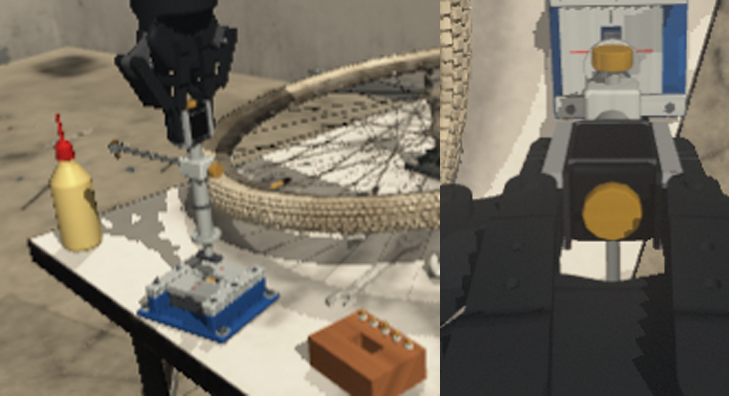

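The post hangs upright with its foot just above the slot, the arm points away, and the block is empty. I'll lower it carefully.

```bash
python3 -m crank '0 0 -0.5 0 0 0 1;0 0 -0.5 0 0 0 1;0 0 -0.4 0 0 0 1;0 0 -0.2 0 0 0 1;0 0 -0.1 0 0 0 1;0 0 -0.05 0 0 0 1;0 0 -0.05 0 0 0 1;0 0 -0.05 0 0 0 1;0 0 0 0 0 0 1;0 0 0 0 0 0 1'
python3 -m crank '0 0 -0.05 0 0 0 1;0 0 0 0 0 0 1;0 0 -0.05 0 0 0 1;0 0 0 0 0 0 1;0 0 -0.05 0 0 0 1;0 0 0 0 0 0 1;0 0 -0.05 0 0 0 1;0 0 0 0 0 0 1;0 0 0 0 0 0 1;0 0 0 0 0 0 1'
python3 -c "
from h import *
s=bot.get_state();print(s['tool_pos'],s['wrist_force'],s['wrist_torque'])"
```

```text
clock: 7.35
tool_pos: [611.1, 233.3, 185.8]
tool_rot: [3.142, 0.0, 3.129]
wrist_force: [0.1, -0.2, -1.9]
gripper_width: 0.249
gripper_force: 59.0
clock: 8.35
tool_pos: [611.1, 233.3, 183.8]
tool_rot: [3.142, 0.0, 3.129]
wrist_force: [-0.5, 0.2, -1.9]
gripper_width: 0.252
gripper_force: 59.0
[611.0585684  233.34763354 183.80594065] [-0.54786113  0.1514022  -1.89959866] [-0.02437226  0.02389351 -0.01728072]
```

```bash
python3 -m crank '0 0 -0.05 0 0 0 1;0 0 -0.05 0 0 0 1;0 0 -0.05 0 0 0 1;0 0 -0.05 0 0 0 1;0 0 -0.05 0 0 0 1;0 0 -0.05 0 0 0 1;0 0 -0.05 0 0 0 1;0 0 0 0 0 0 1;0 0 0 0 0 0 1;0 0 0 0 0 0 1'
python3 -c "
from h import *
s=bot.get_state();print(s['tool_pos'],s['wrist_force'],s['wrist_torque'])"
```

```text
clock: 9.35
tool_pos: [611.1, 233.4, 180.3]
tool_rot: [3.142, 0.0, 3.129]
wrist_force: [0.1, -0.8, -2.1]
gripper_width: 0.247
gripper_force: 59.0
[611.07984158 233.3570445  180.30454672] [ 0.05986152 -0.78610242 -2.07588902] [ 0.00211398 -0.10425337  0.03018083]
```

```bash
python3 -m crank '0 0 -0.05 0 0 0 1;0 0 0 0 0 0 1;0 0 -0.05 0 0 0 1;0 0 0 0 0 0 1;0 0 -0.05 0 0 0 1;0 0 0 0 0 0 1;0 0 -0.05 0 0 0 1;0 0 0 0 0 0 1;0 0 0 0 0 0 1;0 0 0 0 0 0 1'
python3 -c "
from h import *
s=bot.get_state();print(s['tool_pos'],s['wrist_force'],s['wrist_torque'])"
```

```text
clock: 10.35
tool_pos: [611.1, 233.3, 178.3]
tool_rot: [-3.142, 0.0, 3.129]
wrist_force: [0.5, -1.0, -2.5]
gripper_width: 0.252
gripper_force: 59.0
[611.05278493 233.31820844 178.2539901 ] [ 0.46460388 -0.96126488 -2.45774809] [ 0.00369031 -0.1502091  -0.00477345]
```

```bash
python3 -m crank '0 0 -0.05 0 0 0 1;0 0 -0.05 0 0 0 1;0 0 -0.05 0 0 0 1;0 0 -0.05 0 0 0 1;0 0 -0.05 0 0 0 1;0 0 -0.05 0 0 0 1;0 0 0 0 0 0 1;0 0 0 0 0 0 1;0 0 0 0 0 0 1;0 0 0 0 0 0 1'
python3 -c "
from h import *
s=bot.get_state();print(s['tool_pos'],s['wrist_force'],s['wrist_torque'])"
```

```text
clock: 11.35
tool_pos: [611.2, 233.3, 175.4]
tool_rot: [3.141, 0.0, 3.129]
wrist_force: [-0.5, -0.6, 2.6]
gripper_width: 0.253
gripper_force: 59.6
[611.1918827  233.34553732 175.44516434] [-0.49539486 -0.6016584   2.55181942] [-0.12522736  0.01360129  0.07657647]
```

```bash
python3 -m crank '0 0 -0.1 0 0 0 1;0 0 -0.1 0 0 0 1;0 0 -0.1 0 0 0 1;0 0 -0.1 0 0 0 1;0 0 -0.1 0 0 0 1;0 0 -0.1 0 0 0 1;0 0 -0.1 0 0 0 1;0 0 -0.1 0 0 0 1;0 0 0 0 0 0 1;0 0 0 0 0 0 1'
python3 -c "
from h import *
s=bot.get_state();print(s['tool_pos'],s['wrist_force'],s['wrist_torque'])"
```

```text
clock: 12.35
tool_pos: [611.4, 233.4, 168.3]
tool_rot: [3.141, 0.001, 3.129]
wrist_force: [-1.8, -0.2, 7.9]
gripper_width: 0.25
gripper_force: 60.5
[611.35760394 233.37571081 168.30327872] [-1.76213314 -0.20108613  7.90995619] [-0.26910049  0.52847349  0.02445512]
```

```bash
python3 -m crank '0 0 -0.05 0 0 0 1;0 0 -0.05 0 0 0 1;0 0 -0.05 0 0 0 1;0 0 -0.05 0 0 0 1;0 0 -0.05 0 0 0 1;0 0 -0.05 0 0 0 1;0 0 0 0 0 0 1;0 0 0 0 0 0 1;0 0 0 0 0 0 1;0 0 0 0 0 0 1'
python3 -c "
from h import *
s=bot.get_state();print(s['tool_pos'],s['wrist_force'],s['wrist_torque'])"
```

```text
clock: 13.35
tool_pos: [611.4, 233.4, 165.8]
tool_rot: [3.141, 0.002, 3.129]
wrist_force: [-1.8, -0.8, 11.6]
gripper_width: 0.248
gripper_force: 60.7
[611.44079517 233.40920549 165.81661228] [-1.82877299 -0.82590206 11.62440284] [-0.30623185  0.74941413  0.00376928]
```

```bash
python3 -m crank '0 0 -0.05 0 0 0 1;0 0 -0.02 0 0 0 1;0 0 0 0 0 0 1;0 0 0 0 0 -0.04 1;0 0 0 0 0 -0.04 1;0 0 0 0 0 -0.04 1;0 0 0 0 0 -0.04 1;0 0 0 0 0 -0.04 1;0 0 0 0 0 0 1;0 0 0 0 0 0 1'
python3 -c "
from h import *
s=bot.get_state();print(s['tool_pos'],s['wrist_force'],s['wrist_torque'])"
```

```text
clock: 14.35
tool_pos: [611.9, 233.6, 165.4]
tool_rot: [3.14, 0.002, 2.929]
wrist_force: [-1.5, 0.1, 11.6]
gripper_width: 0.246
gripper_force: 60.9
[611.85846063 233.63220257 165.3953255 ] [-1.54086042  0.14584146 11.63474473] [-0.20884421  0.56488035  0.03728916]
```

```bash
python3 -m crank '0 0 0 0 0 -0.08 1;0 0 0 0 0 -0.08 1;0 0 0 0 0 -0.08 1;0 0 0 0 0 -0.08 1;0 0 0 0 0 -0.08 1;0 0 0 0 0 -0.08 1;0 0 0 0 0 -0.08 1;0 0 0 0 0 -0.08 1;0 0 0 0 0 0 1;0 0 0 0 0 0 1'
python3 -c "
from h import *
s=bot.get_state();print(s['tool_pos'],s['wrist_force'],s['wrist_torque'])"
```

```text
clock: 15.35
tool_pos: [612.6, 233.8, 165.7]
tool_rot: [3.138, 0.002, 2.289]
wrist_force: [-0.3, 0.5, 11.5]
gripper_width: 0.251
gripper_force: 60.9
[612.63584787 233.7651001  165.67872631] [-0.28047451  0.49520153 11.53705795] [-0.09728006  0.03050333 -0.02796339]
```

```bash
python3 -m crank '0 0 0 0 0 -0.08 1;0 0 0 0 0 -0.08 1;0 0 0 0 0 -0.08 1;0 0 0 0 0 -0.08 1;0 0 0 0 0 -0.08 1;0 0 0 0 0 -0.08 1;0 0 0 0 0 -0.08 1;0 0 0 0 0 -0.08 1;0 0 0 0 0 -0.07 1;0 0 0 0 0 -0.02 1'
python3 -c "
from h import *
s=bot.get_state();print(s['tool_pos'],s['wrist_force'],s['wrist_torque'])
d=bot.read_camera('scene'); cv2.imwrite('pics/s4.png',cv2.resize(d['pixels'][120:270,110:270],None,fx=3.5,fy=3.5,interpolation=cv2.INTER_CUBIC))"
```

```text
clock: 16.35
tool_pos: [612.8, 233.7, 165.8]
tool_rot: [3.137, -0.001, 1.557]
wrist_force: [-0.6, -0.5, 10.4]
gripper_width: 0.252
gripper_force: 60.9
[612.75265051 233.72511838 165.76881648] [-0.56334947 -0.5230741  10.41362074] [-0.10614648  0.06721069  0.06274572]
```

View pics/s4.png

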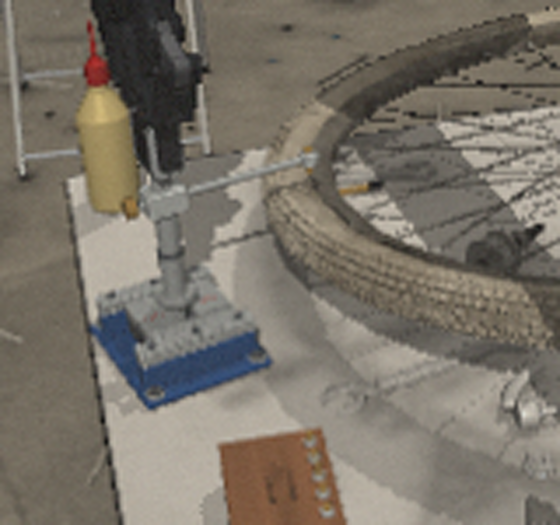

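The feeler now points over the rim and the post is upright. Next I let it rise into the groove.

```bash
python3 -m crank '0 0 0.05 0 0 0 1;0 0 0.05 0 0 0 1;0 0 0.05 0 0 0 1;0 0 0.05 0 0 0 1;0 0 0.05 0 0 0 1;0 0 0.05 0 0 0 1;0 0 0.05 0 0 0 1;0 0 0 0 0 0 1;0 0 0 0 0 0 1;0 0 0 0 0 0 1'
python3 -c "
from h import *
s=bot.get_state();print(s['tool_pos'],s['wrist_force'],s['wrist_torque'])"
```

```text
clock: 17.4
tool_pos: [612.7, 233.7, 168.6]
tool_rot: [3.137, -0.001, 1.559]
wrist_force: [1.6, -0.2, 7.6]
gripper_width: 0.251
gripper_force: 60.3
[612.69792213 233.67451399 168.64803572] [ 1.56507465 -0.24091788  7.58861217] [-0.05450661 -0.26400463  0.01725708]
```

```bash
python3 -m crank '0 0 0.05 0 0 0 1;0 0 0 0 0 0 1;0 0 0.05 0 0 0 1;0 0 0 0 0 0 1;0 0 0.05 0 0 0 1;0 0 0 0 0 0 1;0 0 0.03 0 0 0 1;0 0 0 0 0 0 1;0 0 0 0 0 0 1;0 0 0 0 0 0 1'
python3 -c "
from h import *
s=bot.get_state();print(s['tool_pos'],s['wrist_force'],s['wrist_torque'])"
```

```text
clock: 18.4
tool_pos: [612.6, 233.7, 169.9]
tool_rot: [3.138, -0.001, 1.559]
wrist_force: [2.5, 0.7, 5.9]
gripper_width: 0.25
gripper_force: 60.0
[612.596731   233.65003325 169.89232806] [2.46168933 0.73131392 5.86036629] [ 0.05511629 -0.77641424  0.06657283]
```

```bash
python3 -m crank '0 0 0.05 0 0 0 1;0 0 0 0 0 0 1;0 0 0.05 0 0 0 1;0 0 0 0 0 0 1;0 0 0.05 0 0 0 1;0 0 0 0 0 0 1;0 0 0 0 0 0 1;0 0 0 0 0 0 1;0 0 0 0 0 0 1;0 0 0 0 0 0 1'
python3 -c "
from h import *
s=bot.get_state();print(s['tool_pos'],s['wrist_force'],s['wrist_torque'])"
```

```text
clock: 19.4
tool_pos: [612.2, 233.5, 170.0]
tool_rot: [3.14, -0.0, 1.559]
wrist_force: [6.5, 1.1, -1.4]
gripper_width: 0.249
gripper_force: 59.5
[612.19558267 233.46932177 169.96651938] [ 6.46062689  1.06092226 -1.39004791] [ 0.25798896 -1.98636303 -0.04178498]
```

```bash
python3 -m crank '0.04 0 -0.05 0 0 0 1;0 0 0 0 0 0 1;0 0 0 0 0 0 0.6;0 0 0 0 0 0 0.3;0 0 0 0 0 0 0;0 0 0 0 0 0 -0.5;0 0 0 0 0 0 -1;0 0 0 0 0 0 -1;0 0 0 0 0 0 -1;0 0 0 0 0 0 -1' 30
python3 -c "
from h import *
s=bot.get_state();print(s['tool_pos'],s['wrist_force'],s['wrist_torque'])"
```

```text
clock: 20.4
tool_pos: [611.4, 233.3, 169.9]
tool_rot: [-3.141, 0.0, 1.559]
wrist_force: [-0.4, 0.4, -0.2]
gripper_width: 1.002
gripper_force: 0.0
[611.36617454 233.2922362  169.88474471] [-0.43153418  0.43133927 -0.24112848] [-0.01347901  0.02085466  0.00889301]
```

Open and free. I'll withdraw upwards and check.

```bash
python3 -m crank '0 0 0.5 0 0 0 -1;0 0 1 0 0 0 -1;0 0 1.5 0 0 0 -1;0 0 2 0 0 0 -1;0 0 2 0 0 0 -1;0 0 2 0 0 0 -1;0 0 2 0 0 0 -1;0 0 1 0 0 0 -1;0 0 0 0 0 0 -1;0 0 0 0 0 0 -1'
python3 - <<'E'
from h import *
s=bot.get_state()
d=bot.read_camera('scene');w=bot.read_camera('wrist')
a=cv2.resize(d['pixels'][120:270,110:270],(400,375),interpolation=cv2.INTER_CUBIC); b=cv2.resize(w['pixels'],(400,300))
cv2.imwrite('pics/f.png',np.hstack([a,cv2.copyMakeBorder(b,0,75,0,0,cv2.BORDER_CONSTANT)]))
T=T_of(w,s);P=cloud(w,T);Z=P[...,2]
m=(Z>170)&(Z<215); print('top',m.sum(),np.nanmedian(P[m],0)); 
m=(Z>120)&(Z<133)&(P[...,1]<215)&(P[...,1]>100)&(abs(P[...,0]-611)<30); q=P[m]; print('arm',m.sum(),np.median(q,0), np.degrees(np.polyfit(q[:,1],q[:,0],1)[0]) if m.sum()>5 else '')
E
```

```text
clock: 21.4
tool_pos: [611.3, 233.3, 289.5]
tool_rot: [-3.141, 0.0, 1.559]
wrist_force: [-0.0, 0.1, -0.1]
gripper_width: 1.003
gripper_force: 0.0
top 774 [612.85910067 237.01024934 187.31894843]
arm 364 [612.44009034 161.87714869 128.84490649] 0.6597175883310937
```

View pics/f.png

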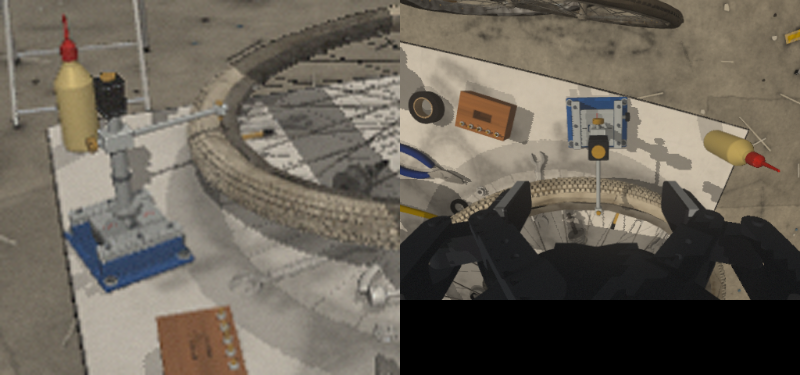

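The post stands upright and locked: grip top at 187 mm, as expected for a foot height of about 23 mm, and the arm within 1° of square over the rim.

```bash
python3 -c "
from rig import bot
print(bot.hand_in())"
```

```text
the job is handed in; nothing more can be done
None
```

The gauge post is locked in the base and standing by itself with the feeler over the rim; I handed the job in after about 21 s of the 70 s allowed, and the hand-in returned no verdict.

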